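Shut the damper and draw the board out of the dust tray

ROBOT

A 7-joint arm with a two-finger parallel gripper is mounted at the origin on the work surface; the furniture and walls round the work are solid. World frame = base frame: x ahead of the robot, y to its left, z up, the work surface at z = 0. Lengths are in m, angles in rad, forces in N, time in s.
With the tool pointing down it reaches from about 0.425 to 0.875 m from the base axis. Payload 4.7 kg.
Tool frame: the origin (TCP) lies on the centre line of the jaws, within the pads' length; the fingertips stand r.finger_overhang ahead of it and the grasp point (between the pads) is the TCP (r.finger_overhang is the distance from the TCP to the fingertips, in m); z points along the fingers, y is the line along which they close (so a half turn about z gives the same grasp; the last joint's range is limited). The gripper opens to 85 mm and grips with 20 to 120 N. Pads are 22 mm wide; open, the fingers measure 114 mm over their backs; the gripper's body (76 mm by 85 mm) begins 54 mm behind the grasp point. The pads swing forward as they close: fully open they stand 13 mm farther back than shut.
Start: joints at [1.265, 0.321, -0.07, 1.45, 0.023, 1.371, -0.057], TCP at [0.204, -0.617, 0.25] pointing down, gripper open.
Joint ranges: [-2.86, 2.86], [-0.3, 2.09], [-1.38, 1.24], [0.06, 2.45], [-1.56, 4.7], [0.09, 2.05], [-2.69, 2.69]. Speed limits (rad/s): [2.57, 2.57, 3.14, 3.14, 3.14, 3.14, 3.14].

INTERFACE

Orientations are given as [roll, pitch, yaw] about the fixed x, y, z axes, in that order (R = Rz(yaw) Ry(pitch) Rx(roll)).
In Python, from station import state, optics, r, finder gives the robot as it stands.
- The arm moves only by the tool step_arm, never from a script. Its argument "steps" is one flat list of numbers, 6 for each row, row after row: the shift along the tool's x, y, z in m, then the turn, a rotation vector about the tool's x, y, z in rad. In form: [tx, ty, tz, rx, ry, rz, tx, ty, tz, rx, ry, rz, ...]. A call has 1 to 20 rows; each row shifts and turns the commanded pose from where the row before left it, along the tool's axes as they then stand; what a row does not reach is not made up. A row lasts 1/12 s, in which the tool goes at most 41.7 mm and 7.16 degrees, less where a joint would pass 70% of its speed; a pose out of reach is approached as far as the arm can. A call with a gripper value outside its range is refused whole. "grip" is the finger opening in m, from 0 to 0.0854, set as the call begins (left out, the last holds). The fingers move at their own pace and stop on an object; "squeeze" is the grip in N (left out, the last holds). Time passes only in rows, so rows that do not move let the fingers close. It gives the time, the measured TCP pose, the force, the opening and the grip force at its end, in the units of the state.
- state(): the state, without advancing time (a new reading comes with each control period).
- optics.read_camera(name): name is "scene" or "top" or "wrist"; returns a dict with "frame" (384x512x3 uint8, red, green, blue), "fx", "fy", "cx", "cy" (pixels), "extrinsics" (4x4, takes a point from camera to world coordinates). Camera axes: x right, y down, z forward; pixel columns grow to the right and rows downward; lengths in m; the calibration is good to about 2 mm. A picture is of the moment at which its call begins. There is no depth.
- r.job_done(): hands the job in; it is judged then, once.
Trained networks look in a picture, given as the dict that the camera call returned (one of the last four; its "shot" number tells which), for a name from the list of things; names that differ only in an ending like _2 or _b are one class to them, and where a whole thing is asked for, a point or a joint stands for the part that bears it (a point fixed in the world has none). Each returns a list of dicts, best first, with "p" (0 to 1); they miss things now and then, are a little off and sometimes report something else, mostly with a low value. They report only what shows in the picture. A call takes as long as a camera call.
- finder.look_for(picture, target): "uv" ([column, row] in pixels, amid what is visible of it).
- finder.masks_of(picture, target): "mask" (384x512 bool, what is visible of it) and "uv" ([column, row] in pixels, amid what is visible of it).
The state is a dict: "time_s": time; "qpos": joint angles; "qvel": joint speeds; "effort": joint torques, N m; "ee_pos": TCP position; "tool_rot": TCP orientation; "force": force on the tool from outside, world axes, zero at the start; "wrist_torque": the same for the moment, N m; "width": opening from 0.0 (shut) to 1.0 (fully open); "grasp_force": force on a finger pad.
Only numpy, scipy, OpenCV 4.12 (cv2) and the standard library are available. Lean on these libraries where they do the work, as an engineer would, in place of code of your own. Each camera call takes 0.05 s, during which the arm holds its last target. There are 200 camera calls.

TASK

First shut the air damper of the dust tray: turn its bar knob until the pointer reads zero (the long mark on the dial). Then take the board out of the tray through the opening between the two end covers, which is shorter than the board, so draw it out tilted, one end first. Finish while still holding the board in the gripper, still, with both its ends at least 5 cm above the covers and touching neither the tray nor anything else; leave the damper at zero and do not disturb the jar, the glue bottle and the plane.

Things in the scene. Friction and masses are not known exactly. Their poses are not given: they have to be found in the camera images.
- tray: Grey sheet-steel (4 mm) dust tray on legs, fixed, 168 mm (its x) by 338 mm (its y), top 125 mm above the bench. Origin: under its centre, at bench height; z up; x away from the robot at yaw 0. Inside 160 x 330 mm, floor 69 mm above the bench. On its +y end a damper housing, 104 mm (x) by 100 mm (y), centred at y = 220 mm, top at 125 mm, with an outlet pipe toward +x.
- tray_mouth (a point): Centre of the opening, 125 mm above the tray's origin, axes as the tray's. The opening spans 190 mm along y (-95 to +95) and the full inner width of 160 mm along x. At each y end a flat cover, 4 mm thick, closes the last 70 mm: underside 121 mm, top 125 mm above the bench, so 52 mm clear over the tray's floor.
- damper (a joint): Bar knob on the damper housing, vertical axis at (0, 222) mm in the tray's frame; rad, positive counter-clockwise from above. 0 = shut: the pointer (white line on the bar) looks to the tray's -x, to the long dial mark. Short marks every 0.4 rad, -0.4 to 1.6; stops at -0.6 and 1.7, none at zero. Starts 0.5 to 1.3. Light friction (0.05 N m), stays where left.
- damper_grip (a point): Point on the knob's axis, 154 mm above the bench, in the bar: the bar is 44 mm long (the point's x), 12 mm thick (its y), from 132 to 168 mm above the bench; the pointer looks along the point's -x. Below the bar a disc 38 mm across, and the dial plate 92 mm across, top at 127 mm.
- board: Short plain pine board, 240 mm (its x) by 50 mm (its y) by 20 mm (its z), about 0.3 kg, lying flat in the tray roughly along the tray's y, ends partly under the covers. Origin: centre of its underside.
- board_end_1 (a point): Middle of the board's end face at its +x end.
- board_end_2 (a point): Middle of the board's end face at its -x end.
- white_jar: White round jar, 67 mm across, 68 mm high, to the right of the tray. Bystander. Origin: centre of its underside.
- glue_bottle: Glue bottle with red nozzle, 40 x 56 mm, 176 mm high, on the robot's side of the tray, to the right. Bystander. Origin: centre of its underside.
- block_plane: Small blue hand plane, 48 x 160 mm, 73 mm high, to the left of the tray, beyond the damper. Bystander. Origin: centre of its underside.

How it is judged:
By the outcome, as a careful person would: the job done as asked, in the order asked, and still so for the second after the job is handed in, while the arm keeps its last pose, push and grip.
It also fails if it takes over 48 s, if anything falls off the work surface, if the arm or the gripper's body presses on something with over 40 N, if the wrist force passes 120 N, or if a joint passes its speed limit or range.

## Working session

There is one attempt and no reset: what is moved stays moved. The work goes in short steps, Python scripts to look and compute and a tool call to move; the robot and the scene stay as the last step left them, time stands still between calls to the robot, and variables do not carry over. Pictures are saved under pics/ and viewed, at most 10 in all, crops included, and the job is handed in when it is done.

Besides the shell and the picture viewer there is one more tool, called as name(argument=value, ...) on one line, values as JSON. step_arm: Moves the arm, as the interface text tells. Its arguments: {"type":"object","properties":{"steps":{"type":"array"},"grip":{"type":"number"},"squeeze":{"type":"number"}},"required":["steps"]}

```bash
mkdir -p pics; ls
python3 - <<'E'
from station import state, optics, r, finder
import cv2,numpy as np
print(state(), r.finger_overhang)
ims=[]
for n in ["top","scene"]:
    c=optics.read_camera(n); print(n,c["fx"],c["cx"],c["cy"],np.round(c["extrinsics"],3).tolist())
    np.savez(f"{n}.npz",**{k:c[k] for k in c})
    ims.append(c["frame"])
    for t in ["tray","damper","board","white_jar","glue_bottle","block_plane","board_end_1","tray_mouth"]:
        try:
            print(t,[(np.round(d["uv"]).tolist(),round(d["p"],2)) for d in finder.look_for(c,t)[:3]])
        except Exception as e: print(t,e)
    cv2.imwrite(f"pics/{n}.png",cv2.resize(c["frame"][:,:,::-1],(800,600)))
E
```

```text
pics
{'time_s': 0.0, 'qpos': array([ 1.26510662,  0.32187147, -0.07007854,  1.45169124,  0.02260121,
        1.37081792, -0.05690175]), 'qvel': array([-0.00046982, -0.00047655, -0.00022274,  0.00044275, -0.00073769,
        0.00089664,  0.00059205]), 'effort': array([ 8.58491712e-04, -4.93580246e+01, -3.81675549e-01, -3.14333546e+01,
        1.29844298e-02,  1.15216253e-02,  1.32659162e-05]), 'ee_pos': array([ 0.20412671, -0.61657261,  0.24918381]), 'tool_rot': array([-3.13959433e+00,  1.03011355e-04,  3.19813365e-01]), 'force': array([ 0.01055151, -0.01068228, -0.27446547]), 'wrist_torque': array([0.00216386, 0.00377251, 0.0302768 ]), 'grasp_force': 0.0, 'width': 1.001970754860423} 0.019
top 434.7592942605791 260.0573536257795 193.9504415825082 [[0.007, -0.983, 0.182, 0.163], [-1.0, -0.008, -0.003, 0.007], [0.004, -0.182, -0.983, 1.745], [0.0, 0.0, 0.0, 1.0]]
tray [([257.0, 166.0], 0.6)]
damper [([265.0, 172.0], 0.32)]
board [([267.0, 170.0], 0.82)]
white_jar [([367.0, 161.0], 0.7)]
glue_bottle [([334.0, 242.0], 0.72)]
block_plane [([134.0, 194.0], 0.59), ([265.0, 168.0], 0.25)]
board_end_1 [([268.0, 168.0], 0.72)]
tray_mouth [([250.0, 162.0], 0.76)]
scene 450.94156166919964 258.9246724256139 196.41656221336274 [[-0.846, -0.345, 0.406, -0.27], [-0.533, 0.531, -0.659, 1.209], [0.012, -0.774, -0.634, 1.284], [0.0, 0.0, 0.0, 1.0]]
tray [([233.0, 202.0], 0.87)]
damper [([206.0, 208.0], 0.53)]
board [([249.0, 188.0], 0.86)]
white_jar [([280.0, 153.0], 0.51)]
glue_bottle [([332.0, 184.0], 0.64)]
block_plane [([183.0, 298.0], 0.74)]
board_end_1 [([250.0, 189.0], 0.95)]
tray_mouth [([231.0, 201.0], 0.97), ([248.0, 187.0], 0.38)]
```

View pics/top.png

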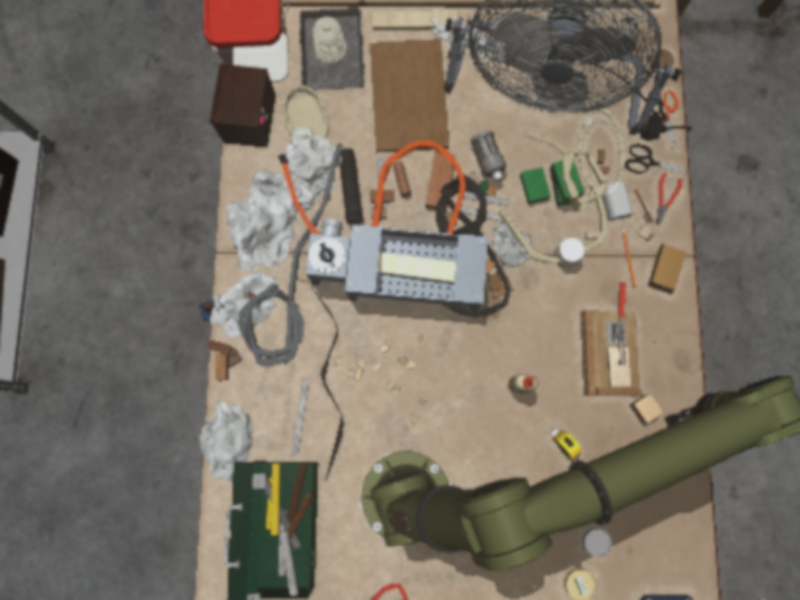

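View pics/scene.png

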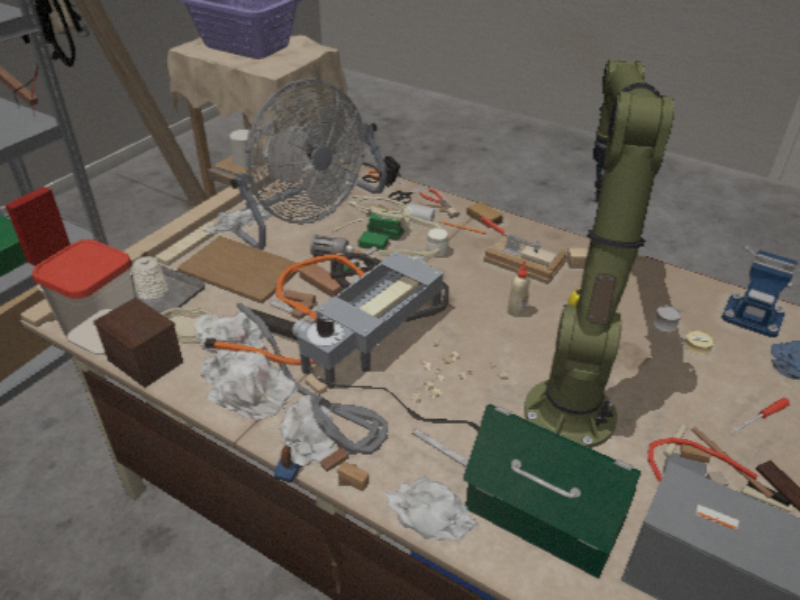

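The top view shows the tray centred near (418,265) of 800x600, yawed slightly, with the knob at (327,254), its bar oblique, and the board at (418,265). The jar is at (571,250), the bottle at (523,382) and the plane at left (about 205,310). I'll take a rough pose now, then a close look with the wrist camera.

```bash
cat > h.py <<'E'
import numpy as np, cv2
from scipy.spatial.transform import Rotation as R
def ray(c,uv,z):
    E=c["extrinsics"]; d=E[:3,:3]@np.array([(uv[0]-c["cx"])/c["fx"],(uv[1]-c["cy"])/c["fy"],1.]); o=E[:3,3]
    return o+d*(z-o[2])/d[2]
def proj(c,P):
    E=np.linalg.inv(c["extrinsics"]); p=np.atleast_2d(P)@E[:3,:3].T+E[:3,3]
    return np.c_[p[:,0]/p[:,2]*c["fx"]+c["cx"],p[:,1]/p[:,2]*c["fy"]+c["cy"]]
def steps(st,pos,rot,n):
    """rows (tool axes) from state to target pose: total"""
    R0=R.from_euler('xyz',st["tool_rot"]); R1=R.from_matrix(rot) if np.ndim(rot)==2 else R.from_euler('xyz',rot)
    return R0.inv().apply(np.array(pos)-st["ee_pos"]), (R0.inv()*R1).as_rotvec()
E
python3 - <<'E'
from h import *
c=dict(np.load("top.npz"))
for n,uv,z in [("nearL",(346,295),.125),("nearR",(486,303),.125),("farL",(352,226),.125),("farR",(487,236),.125),("knob",(327,254),.16),("board",(418,265),.089),("jar",(571,245),.068),("bottle",(523,380),.15),("tip L",(382,252),.089),("R",(456,270),.089)]:
    print(n,ray(c,np.array(uv)*.64,z).round(3))
from station import state,optics
w=optics.read_camera("wrist"); print(w["fx"])
s=state(); T=np.eye(4);T[:3,:3]=R.from_euler('xyz',s["tool_rot"]).as_matrix();T[:3,3]=s["ee_pos"]
print((np.linalg.inv(T)@w["extrinsics"]).round(3))
E
```

```text
nearL [0.482 0.149 0.125]
nearR [ 0.465 -0.191  0.125]
farL [0.656 0.138 0.125]
farR [ 0.634 -0.196  0.125]
knob [0.575 0.194 0.16 ]
board [ 0.567 -0.026  0.089]
jar [ 0.628 -0.417  0.068]
bottle [ 0.278 -0.272  0.15 ]
tip L [0.6   0.064 0.089]
R [ 0.555 -0.121  0.089]
296.3783695777792
[[-0.001 -0.961 -0.277  0.072]
 [ 1.    -0.001 -0.     0.   ]
 [-0.    -0.277  0.961 -0.123]
 [ 0.     0.     0.     1.   ]]
```

step_arm(steps=[0, 0, -0.035, 0, 0, 0, 0, 0, -0.035, 0, 0, 0, 0, 0, -0.035, 0, 0, 0, 0.026, -0.027, -0.01, 0, 0, 0, 0.026, -0.027, 0, 0, 0, 0, 0.026, -0.027, 0, 0, 0, 0, 0.026, -0.027, 0, 0, 0, 0, 0.026, -0.027, 0, 0, 0, 0, 0.026, -0.027, 0, 0, 0, 0, 0.026, -0.027, 0, 0, 0, 0, 0.026, -0.027, 0, 0, 0, 0, 0.026, -0.027, 0, 0, 0, 0, 0.026, -0.027, 0, 0, 0, 0, 0.026, -0.027, 0, 0, 0, 0, 0.026, -0.027, 0, 0, 0, 0, 0.026, -0.027, 0, 0, 0, 0, 0.026, -0.027, 0, 0, 0, 0, 0.026, -0.027, 0, 0, 0, 0, 0.026, -0.027, 0, 0, 0, 0, 0.026, -0.027, 0, 0, 0, 0])

```text
time_s: 2.62
ee_pos: [0.48, -0.0406, 0.3657]
tool_rot: [3.14, -0.001, 0.32]
force: [0.6, -0.8, 0.1]
width: 0.997
grasp_force: 0.0
```

step_arm(steps=[0.026, -0.027, 0, 0, 0, 0.08, 0.026, -0.02, 0, 0, 0, 0.12, 0.026, -0.02, 0, 0, 0, 0.12, 0, 0, 0, 0, 0, 0.03, 0, 0, 0, 0, 0, 0, 0, 0, 0, 0, 0, 0])

```text
time_s: 3.12
ee_pos: [0.535, 0.035, 0.3651]
tool_rot: [3.141, 0.001, -0.004]
force: [-0.1, 0.0, -0.0]
width: 1.002
grasp_force: 0.0
```

Run:
```python
from h import *
from station import state,optics,finder
s=state(); print(s["ee_pos"],s["tool_rot"],s["force"],s["qpos"].round(2))
w=optics.read_camera("wrist"); np.savez("w1.npz",**w)
for t in ["board","damper","damper_grip","tray","board_end_1","tray_mouth"]:
    print(t,[(np.round(d["uv"]).tolist(),round(d["p"],2)) for d in finder.look_for(w,t)[:3]])
cv2.imwrite("pics/w1.png",cv2.resize(w["frame"][:,:,::-1],(800,600),interpolation=cv2.INTER_CUBIC))
```

```text
[0.53501744 0.03497109 0.36514461] [ 3.14101569e+00  8.34102922e-04 -4.37558609e-03] [-0.13027785  0.00769879 -0.02812525] [ 0.62  0.1  -0.79  1.52  0.07  1.56 -1.74]
board [([301.0, 142.0], 0.65)]
damper [([112.0, 128.0], 0.83)]
damper_grip [([110.0, 128.0], 0.71), ([301.0, 139.0], 0.37), ([257.0, 114.0], 0.33)]
tray [([253.0, 118.0], 0.86)]
board_end_1 [([301.0, 140.0], 0.64)]
tray_mouth [([252.0, 113.0], 0.7)]
```

View pics/w1.png

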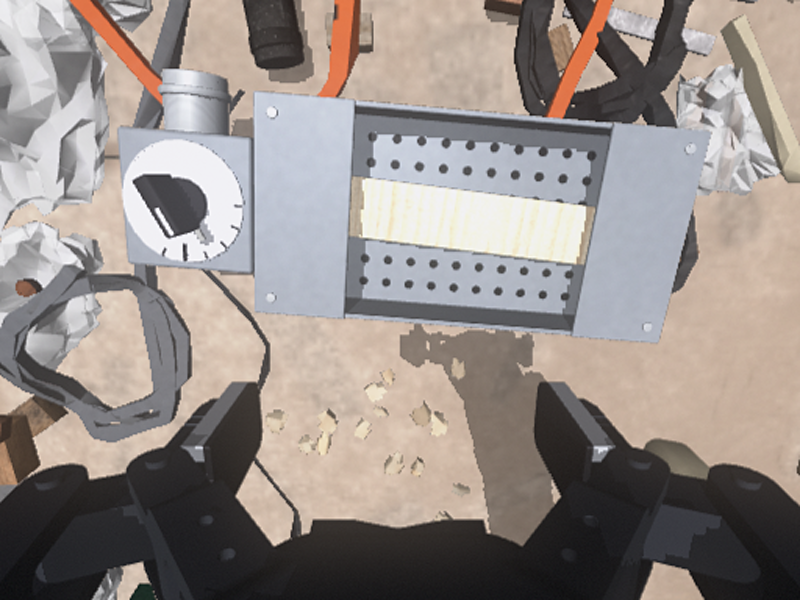

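Run:
```python
from h import *
from scipy.optimize import least_squares
w=dict(np.load("w1.npz"))
px=np.array([(255,92),(255,311),(709,131),(661,343),(355,102),(346,317),(613,124),(573,330)])*.64
m=np.array([(.084,.169),(-.084,.169),(.084,-.169),(-.084,-.169),(.084,.095),(-.084,.095),(.084,-.095),(-.084,-.095)])
def world(p,m,z=.125):
    c,s=np.cos(p[2]),np.sin(p[2]); return np.c_[p[0]+c*m[:,0]-s*m[:,1],p[1]+s*m[:,0]+c*m[:,1],np.full(len(m),z)]
f=least_squares(lambda p:(proj(w,world(p,m))-px).ravel(),[.56,-.025,-.05])
p=f.x;print(p,f.fun.reshape(-1,2).round(1).tolist()); np.save("tray.npy",p)
# board points top z=.089 visible corners; edges
for uv in [(360,178),(592,207),(356,238),(582,263)]:
    q=ray(w,np.array(uv)*.64,.089); c,s=np.cos(p[2]),np.sin(p[2]); d=q[:2]-p[:2]; print(uv,q.round(4),"tray",(c*d[0]+s*d[1]).round(4),(-s*d[0]+c*d[1]).round(4))
print("knob",world(p,np.array([[0,.222]])))
im=w["frame"][:,:,::-1][75:180,70:175]
im=cv2.resize(im,None,fx=5.5,fy=5.5,interpolation=cv2.INTER_CUBIC)
K=world(p,np.array([[0,.222]]))[0,:2]
for th,col in [(.8,(0,0,255)),(1.0,(0,255,0)),(1.2,(255,0,0))]:
    a=p[2]+th; u=np.array([np.cos(a),np.sin(a)]);v=np.array([-u[1],u[0]])
    P=[np.r_[K+su*.022*u+sv*.006*v,.168] for su,sv in [(1,1),(1,-1),(-1,-1),(-1,1)]]
    q=(proj(w,P)-[70,75])*5.5
    cv2.polylines(im,[q.astype(int)],True,col,1)
cv2.imwrite("pics/k1.png",im)
```

```text
[ 0.5656628  -0.02276659 -0.0819541 ] [[-1.6, -0.7], [-0.3, 1.5], [2.8, -1.0], [-0.7, -0.1], [0.1, -1.6], [-0.9, 1.8], [0.7, -1.8], [-0.3, 4.2]]
(360, 178) [0.602  0.0658 0.089 ] tray 0.0289 0.0912
(592, 207) [ 0.5773 -0.1298  0.089 ] tray 0.0204 -0.1057
(356, 238) [0.5522 0.0706 0.089 ] tray -0.0211 0.092
(582, 263) [ 0.5293 -0.1264  0.089 ] tray -0.0278 -0.1063
knob [[0.58383625 0.1984883  0.125     ]]
```

View pics/k1.png

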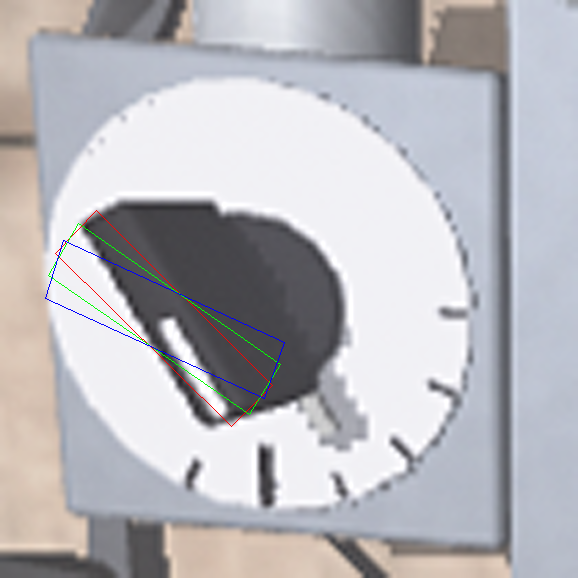

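The crop shows the bar's top from about (100,215) to (228,415) with the white line at its lower-right end, so the angle is about 0.55 (between the 0.4 and 0.8 marks). Fit it.

Run:
```python
from h import *
from scipy.optimize import least_squares
w=dict(np.load("w1.npz")); p=np.load("tray.npy")
px=np.array([(85,226),(122,205),(210,424),(246,411)])/5.5+[70,75]
def cor(q):
    u=np.array([np.cos(q[2]),np.sin(q[2])]);v=np.array([-u[1],u[0]])
    return [np.r_[q[:2]+a*.022*u+b*.006*v,.168] for a,b in [(1,1),(1,-1),(-1,1),(-1,-1)]]
f=least_squares(lambda q:(proj(w,cor(q))-px).ravel(),[.584,.198,.5])
print(f.x,"theta",f.x[2]-p[2],f.fun.round(1))
dm=[ray(w,np.array(a)/5.5+[70,75],.127)[:2] for a in [(265,447),(268,505)]]
d=dm[1]-dm[0]; print("long mark line yaw of +x",np.arctan2(-d[1],-d[0]),dm)
allm=[(193,473),(340,485),(403,450),(443,388),(453,313)]
for a in allm:
    e=ray(w,np.array(a)/5.5+[70,75],.127)[:2]-f.x[:2]; print(np.arctan2(-e[1],-e[0]).round(3))
e=dm[0]-f.x[:2];print(np.arctan2(-e[1],-e[0]))
```

```text
[0.58418365 0.19813823 0.4417956 ] theta 0.5237496943767219 [-1.8 -0.   1.1 -1.4 -1.1  2.   1.8 -0.5]
long mark line yaw of +x -0.08108018256791336 [array([0.55322279, 0.20139675]), array([0.54017755, 0.20245679])]
-0.501
0.303
0.71
1.121
1.522
-0.10486042012150436
```

step_arm(steps=[0.01, -0.0326, 0, 0, 0, 0, 0.01, -0.0326, 0, 0, 0, 0, 0.01, -0.0326, 0, 0, 0, 0, 0.01, -0.0326, 0, 0, 0, 0, 0.009, -0.0326, 0, 0, 0, 0, 0, 0, 0.03, 0, 0, -0.09, 0, 0, 0.03, 0, 0, -0.09, 0, 0, 0.03, 0, 0, -0.09, 0, 0, 0.03, 0, 0, -0.09, 0, 0, 0.03, 0, 0, -0.09, 0, 0, 0, 0, 0, 0, 0, 0, 0, 0, 0, 0], grip=0.06)

```text
time_s: 4.47
ee_pos: [0.5845, 0.1969, 0.2143]
tool_rot: [-3.141, 0.003, 0.441]
force: [0.2, -0.3, 0.4]
width: 0.701
grasp_force: 0.0
```

Run:
```python
from h import *
from station import state,optics
s=state(); print(s["ee_pos"],s["tool_rot"],s["qpos"].round(2))
print(steps(s,[.584,.198,.155],[np.pi,0,.445],1))
w=optics.read_camera("wrist"); np.savez("w2.npz",**w)
cv2.imwrite("pics/w2.png",w["frame"][:,:,::-1])
```

```text
[0.58445703 0.19685717 0.21432394] [-3.14128681  0.00332088  0.44121095] [ 0.36  0.42 -0.93  1.56  0.34  1.34 -1.74]
(array([ 0.00027177, -0.00121041,  0.05932374]), array([-0.00031213,  0.00332029, -0.00378955]))
```

View pics/w2.png

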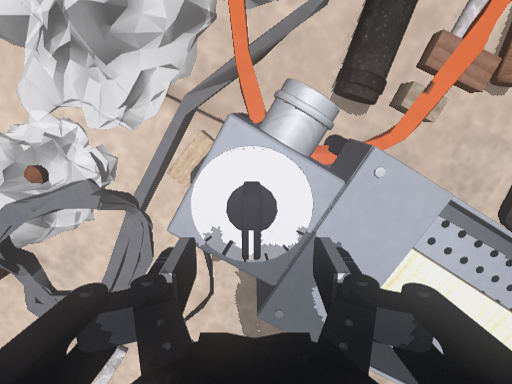

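The bar stands vertical in the picture at column 251, midway between the fingers, so it is aligned. Descend and close.

step_arm(steps=[0, -0.001, 0.02, 0, 0, 0, 0, 0, 0.02, 0, 0, 0, 0, 0, 0.012, 0, 0, 0, 0, 0, 0.007, 0, 0, 0, 0, 0, 0, 0, 0, 0])

```text
time_s: 4.93
ee_pos: [0.5846, 0.1985, 0.1562]
tool_rot: [3.141, 0.001, 0.443]
force: [0.4, -0.5, -0.2]
width: 0.701
grasp_force: 0.0
```

step_arm(steps=[0, 0, 0, 0, 0, 0, 0, 0, 0, 0, 0, 0, 0, 0, 0, 0, 0, 0, 0, 0, 0, 0, 0, 0, 0, 0, 0, 0, 0, 0, 0, 0, 0, 0, 0, 0], grip=0, squeeze=30)

```text
time_s: 5.43
ee_pos: [0.5848, 0.1995, 0.1573]
tool_rot: [-3.142, -0.001, 0.445]
force: [-1.9, 0.5, 4.6]
width: 0.137
grasp_force: 34.6
```

step_arm(steps=[0, 0, 0, 0, 0, 0.07, 0, 0, 0, 0, 0, 0.07, 0, 0, 0, 0, 0, 0.07, 0, 0, 0, 0, 0, 0.07, 0, 0, 0, 0, 0, 0.07, 0, 0, 0, 0, 0, 0.07, 0, 0, 0, 0, 0, 0.07, 0, 0, 0, 0, 0, 0.04, 0, 0, 0, 0, 0, 0, 0, 0, 0, 0, 0, 0, 0, 0, 0, 0, 0, 0])

```text
time_s: 6.35
ee_pos: [0.5849, 0.1989, 0.1573]
tool_rot: [3.141, -0.001, -0.086]
force: [-1.3, -0.4, 6.1]
width: 0.141
grasp_force: 34.8
```

step_arm(steps=[0, 0, 0, 0, 0, 0, 0, 0, 0, 0, 0, 0, 0, 0, 0, 0, 0, 0, 0, 0, -0.01, 0, 0, 0, 0, 0, -0.03, 0, 0, 0, 0, 0, -0.03, 0, 0, 0, 0, 0, -0.03, 0, 0, 0, 0, 0, 0, 0, 0, 0], grip=0.06)

```text
time_s: 7.02
ee_pos: [0.5872, 0.2005, 0.2635]
tool_rot: [-3.138, -0.009, -0.086]
force: [0.7, 0.6, 0.1]
width: 0.703
grasp_force: 0.0
```

Run:
```python
from h import *
from station import state,optics
s=state(); print(s["ee_pos"],s["tool_rot"],s["qpos"].round(2))
w=optics.read_camera("wrist"); np.savez("w3.npz",**w)
q=proj(w,[[.584,.198,.168]])[0].astype(int); print(q)
im=w["frame"][:,:,::-1][q[1]-60:q[1]+70,q[0]-75:q[0]+130]
cv2.imwrite("pics/w3.png",cv2.resize(im,None,fx=3.9,fy=3.9,interpolation=cv2.INTER_CUBIC))
print(q-[75,60])
```

```text
[0.58715844 0.20047588 0.26353922] [-3.13807767 -0.0094775  -0.08573061] [ 0.29  0.35 -0.84  1.5   0.26  1.4  -2.22]
[258 210]
[183 150]
```

View pics/w3.png

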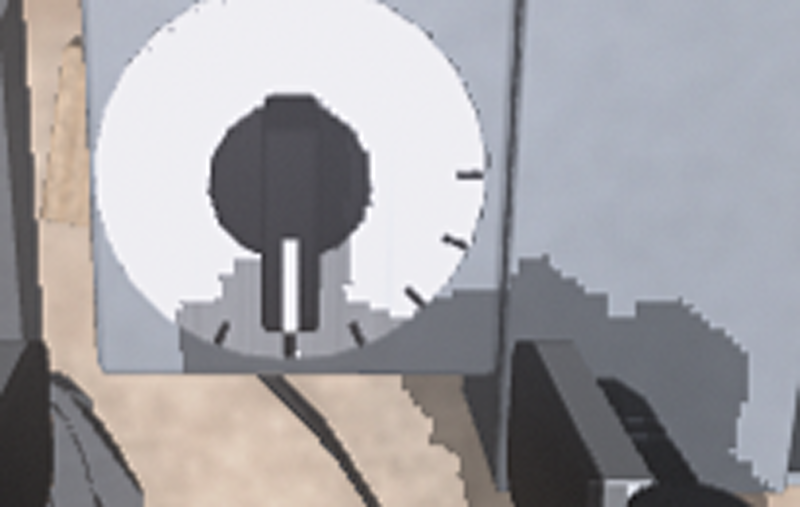

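The white pointer stands on the long mark, both near column 290, so the damper is shut. Next I go over the tray, turn the gripper along the board, and look under the -y cover for its end.

step_arm(steps=[0, 0.032, -0.01, 0, 0, 0, 0, 0.032, -0.01, 0, 0, 0, 0, 0.032, -0.01, 0, 0, 0, 0, 0.032, -0.01, 0, 0, 0, 0, 0.032, 0, 0, 0, 0, 0, 0, 0, 0, 0, -0.118, 0, 0, 0, 0, 0, -0.118, 0, 0, 0, 0, 0, -0.118, 0, 0, 0, 0, 0, -0.118, 0, 0, 0, 0, 0, -0.118, 0, 0, 0, 0, 0, -0.118, 0, 0, 0, 0, 0, -0.118, 0, 0, 0, 0, 0, -0.118, 0, 0, 0, 0, 0, -0.118, 0, 0, 0, 0, 0, -0.118, 0, 0, 0, 0, 0, -0.118, 0, 0, 0, 0, 0, -0.118, 0, 0, 0, 0, 0, -0.118, 0, 0, 0, 0, 0, 0, 0, 0, 0, 0, 0, 0], grip=0.085)

```text
time_s: 8.73
ee_pos: [0.5706, 0.0391, 0.2957]
tool_rot: [-3.14, 0.0, 1.445]
force: [-0.1, -0.3, 0.0]
width: 0.998
grasp_force: 0.0
```

Run:
```python
from h import *
from station import state,optics
s=state(); print(s["ee_pos"],s["tool_rot"],s["qpos"].round(2))
w=optics.read_camera("wrist"); np.savez("w4.npz",**w)
cv2.imwrite("pics/w4.png",cv2.resize(w["frame"][:,:,::-1],(800,600),interpolation=cv2.INTER_CUBIC))
```

```text
[0.57062221 0.0391474  0.29573051] [-3.14030665e+00  4.22214044e-04  1.44491424e+00] [ 0.73  0.26 -1.    1.55  0.22  1.45 -0.41]
```

View pics/w4.png

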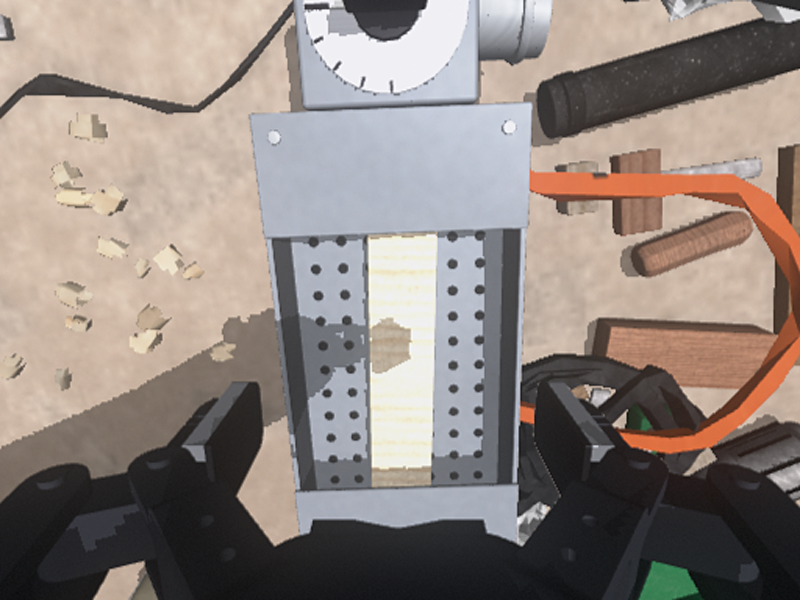

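The board runs vertically between columns 368 and 437 and disappears under both covers (rows 235 and 487), with neither end visible. Now I get its line and the descent.

Run:
```python
from h import *
from station import state
w=dict(np.load("w4.npz")); s=state(); p=np.load("tray.npy")
P=[ray(w,np.array(a)*.64,.089)[:2] for a in [(368,237),(437,235),(368.5,470),(433,470)]]
a=(P[0]+P[1])/2; b=(P[2]+P[3])/2; d=a-b
print(np.round(P,4),"widths",np.linalg.norm(P[0]-P[1]),np.linalg.norm(P[2]-P[3]),"yaw",np.arctan2(d[1],d[0]))
def tl(q): 
    c,sn=np.cos(p[2]),np.sin(p[2]); e=q-p[:2]; return np.array([c*e[0]+sn*e[1],-sn*e[0]+c*e[1]])
print("tray",tl(a),tl(b))
ta,tb=tl(a)[1],tl(b)[1]; f=(-.011-tb)/(ta-tb); g=b+f*d; print(g)
print(steps(s,[*g,.090],[np.pi,0,np.arctan2(d[1],d[0])],1))
```

```text
[[ 0.554   0.0678]
 [ 0.6029  0.063 ]
 [ 0.5268 -0.1226]
 [ 0.5797 -0.1293]] widths 0.0490814403288283 0.0533333837075947 yaw 1.4398392854325537
tray [0.00553692 0.08895274] [-0.00391655 -0.10380913]
[ 0.5653952  -0.03378165]
(array([-0.07290576,  0.00412435,  0.20590973]), array([-0.00101775,  0.00054697,  0.00505129]))
```

step_arm(steps=[-0.037, 0.002, 0, 0, 0, 0, -0.036, 0.002, 0, 0, 0, 0.005, 0, 0, 0.035, 0, 0, 0, 0, 0, 0.035, 0, 0, 0, 0, 0, 0.035, 0, 0, 0, 0, 0, 0.03, 0, 0, 0, 0, 0, 0.025, 0, 0, 0, 0, 0, 0.02, 0, 0, 0, 0, 0, 0.015, 0, 0, 0, 0, 0, 0.01, 0, 0, 0, 0, 0, 0, 0, 0, 0, 0, 0, 0, 0, 0, 0])

```text
time_s: 9.78
ee_pos: [0.5659, -0.0336, 0.0914]
tool_rot: [-3.141, 0.0, 1.442]
force: [-0.5, 0.7, 0.3]
width: 0.992
grasp_force: 0.0
```

step_arm(steps=[0, 0, 0, 0, 0, 0, 0, 0, 0, 0, 0, 0, 0, 0, 0, 0, 0, 0, 0, 0, 0, 0, 0, 0, 0, 0, 0, 0, 0, 0, 0, 0, 0, 0, 0, 0], grip=0.02, squeeze=70)

```text
time_s: 10.28
ee_pos: [0.5667, -0.0337, 0.0928]
tool_rot: [3.14, 0.001, 1.443]
force: [-0.4, 0.5, 5.7]
width: 0.566
grasp_force: 75.7
```

Gripped at 48 mm. Lift 3 mm and slide towards -y, watching the force.

step_arm(steps=[0, 0, -0.004, 0, 0, 0, -0.004, 0, 0, 0, 0, 0, -0.004, 0, 0, 0, 0, 0, -0.004, 0, 0, 0, 0, 0, -0.004, 0, 0, 0, 0, 0, 0, 0, 0, 0, 0, 0])

```text
time_s: 10.78
ee_pos: [0.5634, -0.0513, 0.0948]
tool_rot: [-3.14, 0.001, 1.441]
force: [-0.9, -0.0, -3.5]
width: 0.563
grasp_force: 74.6
```

step_arm(steps=[-0.003, 0, 0, 0, 0, 0, -0.002, 0, 0, 0, 0, 0, 0, 0, 0, 0, 0, 0])

```text
time_s: 11.03
ee_pos: [0.5632, -0.0551, 0.0952]
tool_rot: [-3.141, 0.001, 1.443]
force: [-0.2, -0.4, -4.0]
width: 0.562
grasp_force: 74.6
```

Run:
```python
from h import *
from station import state,optics
s=state(); print(s["ee_pos"],s["force"])
w=optics.read_camera("wrist"); np.savez("w5.npz",**w)
cv2.imwrite("pics/w5.png",w["frame"][:,:,::-1])
```

```text
[ 0.56315204 -0.05514461  0.09522462] [-0.24253667 -0.40151732 -3.973425  ]
```

View pics/w5.png

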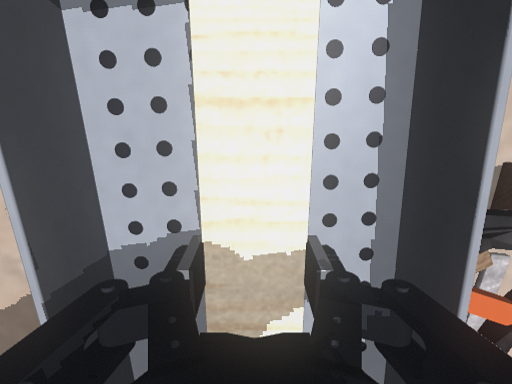

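The board sits squarely in the jaws and is carried (-4 N); the cover edge is out of view. Continue sliding by feel.

step_arm(steps=[-0.002, 0, 0, 0, 0, 0, -0.002, 0, 0, 0, 0, 0, 0, 0, 0, 0, 0, 0])

```text
time_s: 11.33
ee_pos: [0.5627, -0.059, 0.0953]
tool_rot: [-3.141, 0.001, 1.443]
force: [-0.2, -0.6, -4.2]
width: 0.566
grasp_force: 74.6
```

step_arm(steps=[-0.002, 0, 0, 0, 0, 0, -0.002, 0, 0, 0, 0, 0, 0, 0, 0, 0, 0, 0])

```text
time_s: 11.58
ee_pos: [0.5622, -0.0631, 0.0953]
tool_rot: [-3.141, 0.001, 1.443]
force: [0.2, -0.3, -2.5]
width: 0.563
grasp_force: 74.6
```

step_arm(steps=[-0.002, 0, 0, 0, 0, 0, -0.002, 0, 0, 0, 0, 0, 0, 0, 0, 0, 0, 0])

```text
time_s: 11.83
ee_pos: [0.5616, -0.0671, 0.0953]
tool_rot: [-3.141, 0.001, 1.443]
force: [-0.3, -0.8, -3.8]
width: 0.563
grasp_force: 74.6
```

step_arm(steps=[-0.002, 0, 0, 0, 0, 0, -0.002, 0, 0, 0, 0, 0, 0, 0, 0, 0, 0, 0])

```text
time_s: 12.08
ee_pos: [0.5613, -0.0682, 0.0955]
tool_rot: [-3.141, -0.003, 1.445]
force: [0.2, 4.2, -3.9]
width: 0.563
grasp_force: 74.6
```

step_arm(steps=[-0.002, 0, 0, 0, 0, 0, -0.002, 0, 0, 0, 0, 0, 0, 0, 0, 0, 0, 0])

```text
time_s: 12.33
ee_pos: [0.5609, -0.0684, 0.0957]
tool_rot: [-3.141, -0.007, 1.447]
force: [-0.1, 10.8, -3.0]
width: 0.566
grasp_force: 74.7
```

Contact with the -y wall, so the low end is at -165 mm and the grasp is at the board's centre. Back off 2 mm and tilt the +y end up, pivoting about the low end.

step_arm(steps=[0.005, 0, 0, 0, 0, 0, 0.004, 0, 0, 0, 0, 0, 0, 0, 0, 0, 0, 0, -0.0008, 0, -0.0045, 0, 0.0375, 0, -0.0008, 0, -0.0045, 0, 0.0375, 0, -0.0008, 0, -0.0045, 0, 0.0375, 0, -0.0008, 0, -0.0045, 0, 0.0375, 0, 0, 0, 0, 0, 0, 0])

```text
time_s: 13.0
ee_pos: [0.5616, -0.0704, 0.1137]
tool_rot: [3.141, -0.153, 1.44]
force: [1.3, 3.9, -2.6]
width: 0.564
grasp_force: 74.5
```

step_arm(steps=[-0.0008, 0, -0.0045, 0, 0.0375, 0, -0.0008, 0, -0.0045, 0, 0.0375, 0, -0.0008, 0, -0.0045, 0, 0.0375, 0, -0.0008, 0, -0.0045, 0, 0.0375, 0, 0, 0, 0, 0, 0, 0, 0, 0, 0, 0, 0, 0])

```text
time_s: 13.5
ee_pos: [0.5604, -0.075, 0.1304]
tool_rot: [-3.141, -0.302, 1.443]
force: [-0.4, 5.2, -3.6]
width: 0.566
grasp_force: 74.4
```

step_arm(steps=[0.008, 0, 0, 0, 0, 0, 0.012, 0, 0, 0, 0, 0, 0.012, 0, 0, 0, 0, 0, 0.012, 0, 0, 0, 0, 0, 0, 0, 0, 0, 0, 0])

```text
time_s: 13.92
ee_pos: [0.5662, -0.0302, 0.1446]
tool_rot: [3.14, -0.301, 1.449]
force: [-0.8, 0.9, -2.9]
width: 0.568
grasp_force: 74.5
```

step_arm(steps=[0.012, 0, 0, 0, 0, 0, 0.012, 0, 0, 0, 0, 0, 0.012, 0, 0, 0, 0, 0, 0.012, 0, 0, 0, 0, 0, 0.006, 0, 0, 0, 0, 0, 0, 0, 0, 0, 0, 0])

```text
time_s: 14.42
ee_pos: [0.5725, 0.0193, 0.1599]
tool_rot: [3.141, -0.3, 1.447]
force: [-0.1, 0.7, -3.5]
width: 0.564
grasp_force: 74.5
```

Run:
```python
from h import *
from station import state,optics
s=state(); print(s["ee_pos"],s["force"],s["qpos"].round(2)); p=np.load("tray.npy")
T=R.from_euler('xyz',s["tool_rot"])
for v in [(-.12,0,.022),(-.12,0,.0),(.12,0,.022)]:
    q=s["ee_pos"]+T.apply(v); e=q[:2]-p[:2]; print(q.round(3),"tray y",-np.sin(p[2])*e[0]+np.cos(p[2])*e[1])
c=optics.read_camera("scene")
cv2.imwrite("pics/s2.png",cv2.resize(c["frame"][80:290,120:400,::-1],(800,600),interpolation=cv2.INTER_CUBIC))
```

```text
[0.57250987 0.01933028 0.15987419] [-0.12213202  0.74053067 -3.46609608] [ 0.96  0.4  -1.03  1.77  0.05  1.11 -0.18]
[ 0.559 -0.088  0.103] tray y -0.06551389005219342
[ 0.558 -0.094  0.124] tray y -0.07201438163244467
[0.587 0.14  0.174] tray y 0.16354705127822491
```

View pics/s2.png

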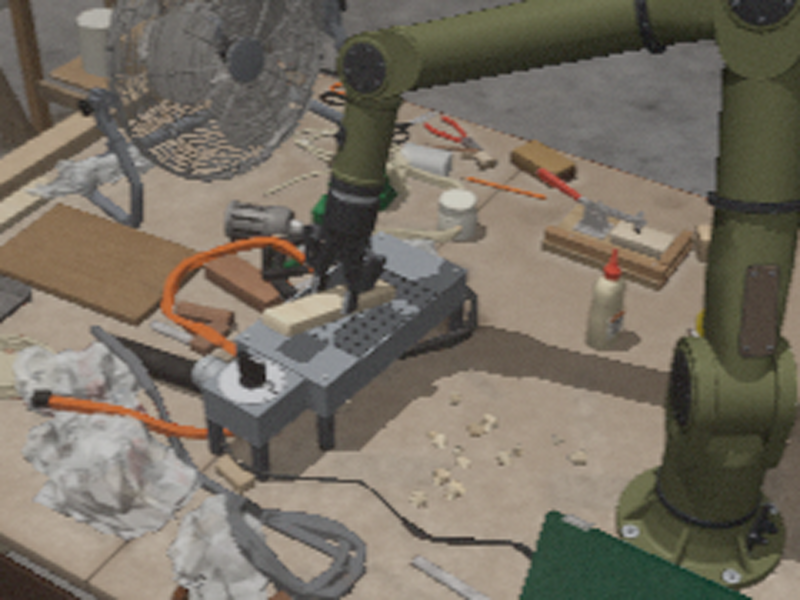

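The board shows tilted out of the tray, its +y end over the cover near (280,315), clear of the knob at (250,370). Lift straight up 150 mm.

step_arm(steps=[0.0022, 0, -0.007, 0, 0, 0, 0.0044, 0, -0.0143, 0, 0, 0, 0.0044, 0, -0.0143, 0, 0, 0, 0.0044, 0, -0.0143, 0, 0, 0, 0.0044, 0, -0.0143, 0, 0, 0, 0.0044, 0, -0.0143, 0, 0, 0, 0.0044, 0, -0.0143, 0, 0, 0, 0.0044, 0, -0.0143, 0, 0, 0, 0.0044, 0, -0.0143, 0, 0, 0, 0.0022, 0, -0.007, 0, 0, 0, 0, 0, 0, 0, 0, 0, 0, 0, 0, 0, 0, 0, 0, 0, 0, 0, 0, 0, 0, 0, 0, 0, 0, 0, 0, 0, 0, 0, 0, 0, 0, 0, 0, 0, 0, 0])

```text
time_s: 15.8
ee_pos: [0.5721, 0.0165, 0.2927]
tool_rot: [-3.14, -0.3, 1.443]
force: [0.4, -0.1, -3.4]
width: 0.558
grasp_force: 74.6
```

Run:
```python
from h import *
from station import state,optics
s=state(); print(s["ee_pos"],s["force"],s["qpos"].round(2),s["qvel"].round(3),s["width"])
T=R.from_euler('xyz',s["tool_rot"])
for v in [(-.12,0,.022),(.12,0,.022)]: print((s["ee_pos"]+T.apply(v)).round(3))
a=optics.read_camera("scene")["frame"][90:270,130:370,::-1]; b=optics.read_camera("top")["frame"][100:280,100:400,::-1]
a=cv2.resize(a,(400,300),interpolation=cv2.INTER_CUBIC); b=cv2.resize(b,(400,240),interpolation=cv2.INTER_CUBIC); b=cv2.copyMakeBorder(b,0,60,0,0,0)
cv2.imwrite("pics/s3.png",cv2.resize(np.hstack([a,b]),None,fx=1,fy=1))
```

```text
[0.57207709 0.01647217 0.29272393] [ 0.41799987 -0.1302405  -3.41902155] [ 1.02  0.28 -1.09  1.6  -0.05  1.36 -0.16] [ 0.    -0.004 -0.001 -0.007  0.     0.001 -0.   ] 0.558245101252041
[ 0.558 -0.091  0.236]
[0.587 0.137 0.307]
```

View pics/s3.png

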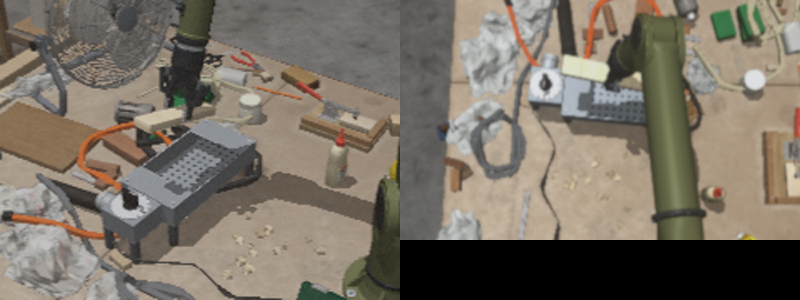

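The board is held well above the empty tray, both ends clear, with the knob pointing to -x and the jar and bottle where they were. The low end is at z = 0.236 m. Hand in.

```bash
python3 -c "
from station import r
print(r.job_done())"
```

```text
the job is handed in; nothing more can be done
None
```

The job is handed in, with no verdict returned: the damper pointer is on the long zero mark, and the board came out tilted and is held still with its lower end about 11 cm above the covers. The jar and glue bottle stand where they were. The plane was not re-checked at the end, but the arm never went near it. It took about 16 s of the 48 s.

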